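# Set the wheel gauge to its notch

## Robot

A 6-joint arm with a two-finger parallel gripper is mounted at the origin on the work surface. World frame = base frame: x ahead of the robot, y to its left, z up, the work surface at z = 0. Lengths are in m, angles in degrees, forces in N, time in s.
With the tool pointing down it reaches from about 0.375 to 0.9 m from the base axis. Payload 3.1 kg.
Tool frame: the origin (TCP) lies at the very end of the fingers, on their centre line; the grasp point (between the pads) lies 19 mm behind it; z points along the fingers, y is the line along which they close (so a half turn about z gives the same grasp; the last joint's range is limited). The gripper opens to 87 mm and grips with 3 to 60 N. Pads are 19 mm wide; open, the fingers measure 117 mm over their backs; the gripper's body (75 mm by 190 mm) begins 51 mm behind the grasp point.
Start: joints at [-73.539, 30.224, 82.088, -0, 67.689, -10.227], TCP at [0.281, -0.558, 0.223] pointing down, gripper open.
Joint ranges: [-176.69, 176.69], [-43.24, 126.21], [12.49, 139.97], [-82, 262], [0, 151.66], [-163.58, 163.58]. Speed limits (degrees/s): [159.86, 159.86, 180, 180, 180, 180].

## Interface

Orientations are given as a 3x3 rotation matrix whose columns are the frame's x, y, z axes.
In Python, from rig import * gives the robot as it stands.
- The arm moves only by the tool jog_arm, never from a script. Its arguments are lists of equal length, an entry for each row: "delta_pos": the shift along the world's x, y, z in cm, a list of three; "turn": the turn about the world's z in degrees; "grip": the closure, from 0 (fully open) to 1 (shut). In form: {"delta_pos": [[x, y, z], ...], "turn": [turn, ...], "grip": [grip, ...]}. A call has 1 to 12 rows; each row is the pose to reach, as a shift and turn from the pose commanded when the call began; what a row does not reach only later rows make up. A row lasts 1/8 s, in which the tool goes at most 62.5 mm and 10.7 degrees, less where a joint would pass 70% of its speed; a pose out of reach is approached as far as the arm can. A call with a gripper value outside its range is refused whole. The fingers move at their own pace and stop on an object; the grip force is fixed at half the most. Time passes only in rows, so rows that repeat a pose let the fingers close. It gives the time, the measured TCP pose, the force, the opening and the grip force at its end, in the units of the state.
- read_state(): the state, without advancing time (a new reading comes with each control period).
- capture(name): name is "scene" or "side" or "wrist"; returns a dict with "color" (420x560x3 uint8, blue, green, red), "fovy" (degrees; the focal length in pixels is half the picture's height over the tangent of half this angle, whatever the lens; pixels are square), "cx", "cy" (the principal point, pixels), "camera_from_world" (4x4, takes a point from world to camera coordinates). Camera axes: x right, y up, looking along -z (the intrinsics and any distortion apply to the point x, -y, -z); pixel columns grow to the right and rows downward; lengths in m; the calibration is good to about 2 mm. A picture is of the moment at which its call begins. There is no depth.
- hand_in(): hands the job in; it is judged then, once.
The state is a dict: "time_s": time; "joint_positions": joint angles; "qvel": joint speeds; "tau": joint torques, N m; "position": TCP position; "tcp_rot": TCP orientation; "force": force on the tool from outside, world axes, zero at the start; "moment": the same for the moment, N m; "opening": opening from 0.0 (shut) to 1.0 (fully open); "grasp_force": force on a finger pad.
Only numpy, scipy, OpenCV 4.12 (cv2) and the standard library are available. Lean on these libraries where they do the work, as an engineer would, in place of code of your own. Each camera call takes 0.05 s, during which the arm holds its last target. There are 200 camera calls.

## Task

The caster-wheel gauge in the shallow blue case has to be set to the size marked by its red plate. With the thin steel blade, not the fingers, lever the clear cover up by its yellow front lip and swing it back until it stands upright or leans beyond upright, then lay the blade flat on the bench. Then take the jaw's orange grip and slide the jaw along the rail until its ball clicks into the notch of the red plate, without running past that notch, and finish still holding the grip there; leave the other things on the bench where they are.

Things in the scene. Friction and masses are not known exactly. Their poses are not given: they have to be found in the camera images.
- case: Fixed open-topped blue steel case, 130 (x) by 340 (y) by 72 mm high, walls and floor 6 mm thick; origin at the centre of its underside, on the bench. Its x axis points away from the robot towards the cover's hinge, its y axis runs along the rail. Inside are a steel rail along y, the sliding jaw and the red plate.
- slot (a point): Centre of a slot in the top edge of the case's front (-x) wall, on the outer face; this point is 64 mm above the bench: 70 mm wide along y and 18 mm high, from 54 mm above the bench up to the shut cover's underside at 72 mm. The blade goes in here, level, along the case's +x.
- cover (a joint): Hinge angle of the clear plastic cover (130 by 340 by 4 mm, 0.12 kg, its front 24 mm opaque yellow) that lies on the case: 0 shut, 1.57 upright, 1.9 its far stop. Hinged along the top of the case's far (+x) wall; it opens upward and away from the robot. A stiff hinge: it stays where it is left; lifting it at its front edge takes about 1.5 N. Shut, its underside is 72 mm above the bench.
- cover_hinge (a point): Middle of the cover's hinge line (the line runs along the case's y), 74 mm above the bench, 130 mm from the cover's front edge.
- blade: Loose pry blade, 0.09 kg: black handle 100 long, 22 wide, 22 mm high (x from -60 to +40 of its origin) with a thin flat steel blade 20 mm wide and 3 mm thick that sticks out to x = +120, at half the handle's height. Origin on the underside, below the handle; x points to the blade's tip, z up. It starts flat on the bench on the robot's right and balances about 5 mm ahead of its origin.
- blade_tip (a point): Middle of the blade's tip edge, 120 mm ahead of the origin of the blade and 11 mm above its underside.
- jaw (a joint): Position of the jaw along the rail (m), grows towards the case's +y; range -0.11 to 0.115, 0 at the middle of the case. It starts in the -y half. The rail resists with about 1.5 N; the notch's first ridge adds up to about 8 N, felt from 10 mm before the notch's centre, greatest 5 to 6 mm before it; then the resistance vanishes within 3 mm as the ball drops in.
- jaw_grip (a point): Centre of the jaw's orange upright grip, which is 16 mm thick along the case's y, 30 mm along x and 38 mm high, from 30 to 68 mm above the bench; this point is 49 mm above the bench. It stands on the jaw's flat aluminium block (66 by 40 mm, top 30 mm above the bench). The ball is in line with the grip's middle along y.
- notch_plate: Fixed red plate, 50 (x) by 40 (y) by 4 mm, on the case's floor in front of the rail, in the +y half, with a white line at the notch; the jaw passes over it. Axes parallel to the case's; its origin has the y of the notch's centre, where the middle of the orange grip must come. A second, equal ridge, its top 5.5 mm past the centre, must not be crossed.
- caster_a: Loose swivel caster standing on its mounting plate, 65 by 55 by 83 mm, on the left; leave alone.
- caster_b: Loose swivel caster like the other, on the right at the back; leave alone.
- wheel_a: Loose black wheel lying flat, 64 mm across, 26 mm high, left of the case's front; leave alone.
- wheel_b: Loose black wheel lying flat, 56 mm across, 22 mm high, on the left; leave alone.
- spanner: Loose steel spanner lying on the left; leave alone.
- grease_can: Loose can, 60 mm across, 90 mm high, on the right; leave alone.
Things that resemble listed ones, but are neither listed nor needed, are in the scene too. There is more than one size of the blade; the one meant has the size given above.

How it is judged:
By the outcome, as a careful person would: the job done as asked, in the order asked, and still so for the second after the job is handed in, while the arm keeps its last pose, push and grip.
It also fails if it takes over 67 s, if anything falls off the work surface, if the arm or the gripper's body presses on something with over 40 N, if the wrist force passes 120 N, or if a joint passes its speed limit or range.

## Working session

There is one attempt and no reset: what is moved stays moved. The work goes in short steps, Python scripts to look and compute and a tool call to move; the robot and the scene stay as the last step left them, time stands still between calls to the robot, and variables do not carry over. Pictures are saved under pics/ and viewed, at most 10 in all, crops included, and the job is handed in when it is done.

Besides the shell and the picture viewer there is one more tool, called after "Emit:" as name([rows], argument=value, ...), one row to a line, values as JSON. jog_arm: Moves the arm, as the interface text tells. Its arguments: {"type":"object","properties":{"delta_pos":{"type":"array"},"turn":{"type":"array"},"grip":{"type":"array"}},"required":["delta_pos","turn","grip"]}

```bash
mkdir -p pics
cat > h.py <<'E'
from rig import *
import numpy as np, cv2
def snap(n,f):
    c=capture(n); cv2.imwrite(f'pics/{f}.png',c['color']); np.save(f'pics/{f}.npy',{k:v for k,v in c.items()},allow_pickle=True); return c
def load(f): return np.load(f'pics/{f}.npy',allow_pickle=True).item()
def px2w(c,u,v,z):
    f=210/np.tan(np.radians(c['fovy'])/2); T=np.array(c['camera_from_world'])
    d=T[:3,:3].T@np.array([(u-c['cx'])/f,-(v-c['cy'])/f,-1]); o=-T[:3,:3].T@T[:3,3]
    return o+d*(z-o[2])/d[2]
def w2px(c,p):
    f=210/np.tan(np.radians(c['fovy'])/2); T=np.array(c['camera_from_world'])
    q=T[:3,:3]@np.array(p)+T[:3,3]; return c['cx']+f*q[0]/-q[2], c['cy']-f*q[1]/-q[2]
E
python3 - <<'E'
from h import *
a=snap('scene','s1');b=snap('side','d1');w=snap('wrist','w1')
for c in(a,b,w): print({k:v for k,v in c.items() if k not in('color','camera_from_world')})
cv2.imwrite('pics/all1.png',cv2.resize(np.vstack([np.hstack([a['color'],b['color']]),np.hstack([w['color'],w['color']*0])]),(800,600)))
E
```

```text
{'fovy': 55.15828676927076, 'cx': 280.4681994958924, 'cy': 203.20946876906274}
{'fovy': 55.656847716777065, 'cx': 276.23424352366845, 'cy': 209.12410938188447}
{'fovy': 69.15673316885162, 'cx': 278.4516877336199, 'cy': 215.45051239949595}
```

View pics/all1.png

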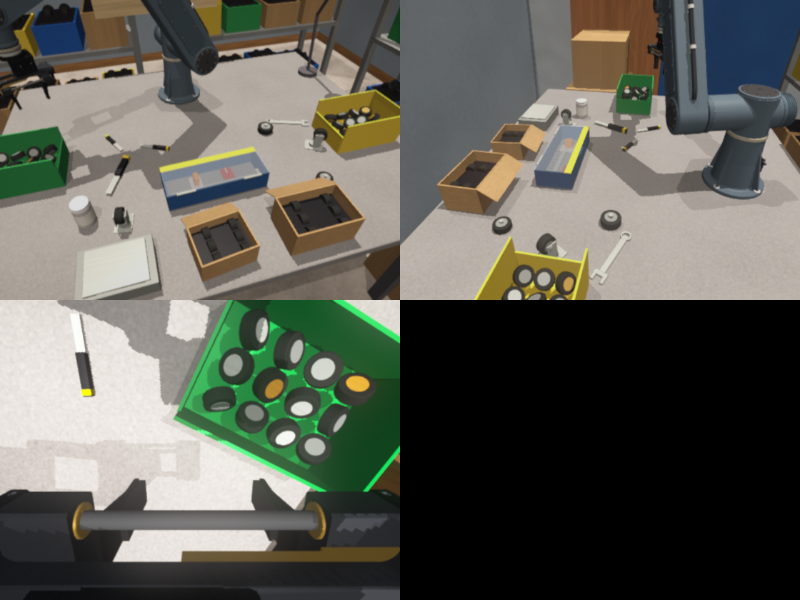

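The scene camera faces the robot. There are three blade-like candidates, at about (115,143), (155,147) and (120,173) in the mosaic. The case is at about (215,180). I'll enlarge both areas.

Run:
```python
from h import *
c=load('s1')['color']
A=cv2.resize(c[170:285,130:250],None,fx=5,fy=5,interpolation=cv2.INTER_CUBIC)
cv2.imwrite('pics/blades.png',A)
B=cv2.resize(c[195:300,215:390],None,fx=4.5,fy=4.5,interpolation=cv2.INTER_CUBIC)
cv2.imwrite('pics/case.png',B)
```

```text
(no output)
```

View pics/blades.png

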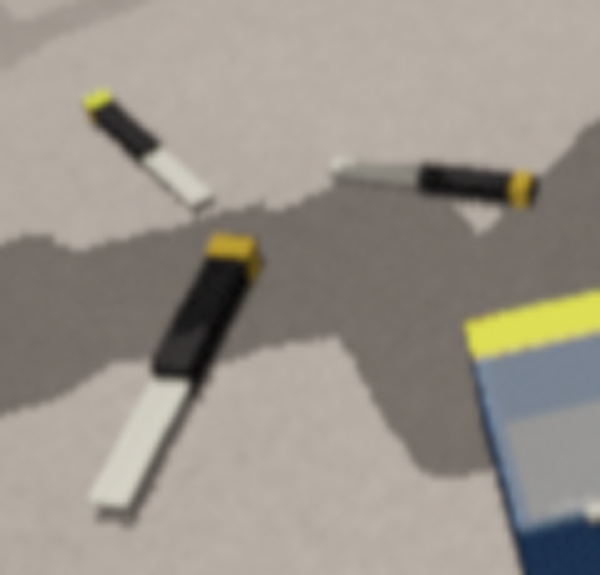

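View pics/case.png

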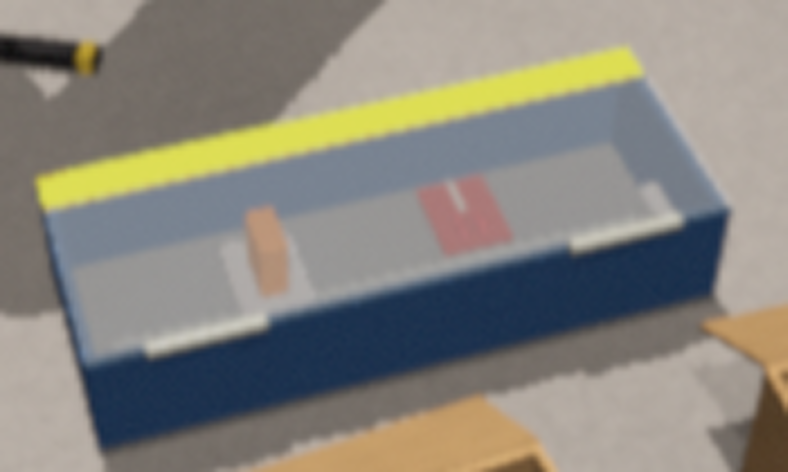

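The big blade (crop yellow end (233,245), tip (111,504)) is the likely one. I'll check its size against the other two: A at (97,98) to (203,205), and B at (530,187) to (335,165).

Run:
```python
from h import *
c=load('s1'); np.set_printoptions(precision=4,suppress=True)
P=lambda u,v,z:px2w(c,130+u/5,170+v/5,z)
Q=lambda u,v,z:px2w(c,215+u/4.5,195+v/4.5,z)
for n,e,t in(('big',(231,238),(111,504)),('A',(97,98),(203,205)),('B',(530,187),(335,165))):
    a,b=P(*e,.022 if n=='big' else .015),P(*t,.0125 if n=='big' else .008); print(n,a,b,np.linalg.norm((b-a)[:2]),np.degrees(np.arctan2(*(b-a)[1::-1])))
print('big hand/blade junction',P(175,370,.02),'widths',P(92,500,.0125),P(130,508,.0125))
C={k:Q(*v,.076) for k,v in dict(fr=(37,180),fl=(630,47),br=(95,362),bl=(728,207)).items()}
print(C)
d=C['fl']-C['fr'];print(np.linalg.norm(d),np.degrees(np.arctan2(-d[0],d[1])),np.linalg.norm(C['br']-C['fr']),np.linalg.norm(C['bl']-C['fl']))
print('griptop',Q(262,212,.068),'plate line',Q(450,180,.01),Q(463,212,.01),'plate cs',[Q(*q,.01) for q in((418,190),(483,176),(511,240),(443,253))])
T=np.array(c['camera_from_world']);print('cam',-T[:3,:3].T@T[:3,3])
```

```text
big [ 0.4213 -0.2896  0.022 ] [ 0.5824 -0.3589  0.0125] 0.17537794540472562 -23.28941572564465
A [ 0.2687 -0.3585  0.015 ] [ 0.3737 -0.3045  0.008 ] 0.1181159715866785 27.23402504888731
B [ 0.4184 -0.1265  0.015 ] [ 0.3605 -0.2296  0.008 ] 0.11814706639318083 -119.29253398916077
big hand/blade junction [ 0.5097 -0.3239  0.02  ] widths [ 0.5774 -0.3677  0.0125] [ 0.5874 -0.3502  0.0125]
{'fr': array([ 0.5751, -0.1796,  0.076 ]), 'fl': array([0.565 , 0.1598, 0.076 ]), 'br': array([ 0.7026, -0.1716,  0.076 ]), 'bl': array([0.6934, 0.1597, 0.076 ])}
0.3396188074659985 1.697880806066555 0.12780026228689834 0.128405256770117
griptop [ 0.623  -0.0696  0.068 ] plate line [0.5757 0.0517 0.01  ] [0.6015 0.0507 0.01  ] plate cs [array([0.5782, 0.0316, 0.01  ]), array([0.578 , 0.0709, 0.01  ]), array([0.6289, 0.0693, 0.01  ]), array([0.6275, 0.0301, 0.01  ])]
cam [ 1.2565 -0.2057  0.7608]
```

Big blade measures 0.175 m (true 0.18); the others are 0.118 m, so the big one is right. The case's cover measures 0.340 by 0.128 m with yaw ≈1.7°. Next I need the tool yaw and the slot's y, which I'll look for in the side view.

Run:
```python
from h import *
np.set_printoptions(precision=4,suppress=True)
c=load('d1');s=read_state();print(s['tcp_rot'],s['position'],s['force'],s['time_s'])
T=np.array(c['camera_from_world']);print('cam',-T[:3,:3].T@T[:3,3])
w=load('w1');T=np.array(w['camera_from_world']);print('wcam',-T[:3,:3].T@T[:3,3],T[:3,:3])
cv2.imwrite('pics/sidecrop.png',cv2.resize(c['color'][165:270,180:275],None,fx=5.5,fy=5.5,interpolation=cv2.INTER_CUBIC))
```

```text
[[ 0.8935  0.4491 -0.0005]
 [ 0.4491 -0.8935  0.0016]
 [ 0.0003 -0.0017 -1.    ]] [ 0.2806 -0.5579  0.2218] [-0.0705 -1.0778  0.1544] 0.15
cam [0.3282 0.8936 0.65  ]
wcam [ 0.355  -0.5205  0.3844] [[ 0.4501 -0.893  -0.0005]
 [ 0.8527  0.43   -0.2967]
 [ 0.2652  0.1331  0.955 ]]
```

View pics/sidecrop.png

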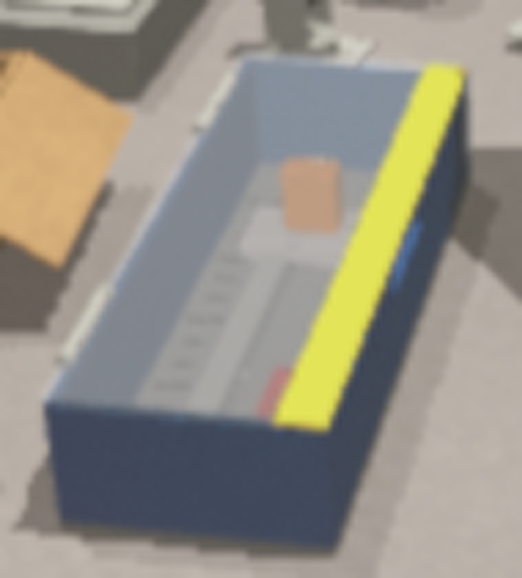

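The slot shows as a brighter blue patch at crop (420,222)–(395,288) on the front wall.

Run:
```python
from h import *
np.set_printoptions(precision=4,suppress=True)
c=load('d1');P=lambda u,v,z:px2w(c,180+u/5.5,165+v/5.5,z)
for n,u,v,z in(('s_far_top',421,220,.072),('s_far_bot',415,248,.054),('s_near_top',391,284,.072),('s_near_bot',400,290,.054),('fl',330,429,.076),('fr',466,72,.076),('bl',47,405,.076),('fl_bench',335,550,0)): print(n,P(u,v,z))
yw=np.radians(1.7);ex=np.array([np.cos(yw),np.sin(yw)]);ey=np.array([-ex[1],ex[0]])
C=np.array([.634,-.008]);
for yc in(-.06,-.05,-.04,-.03):
  for dy in(-.035,.035):
    p=C-.065*ex+(yc+dy)*ey
    for z in(.072,.054):
      u,v=w2px(c,[*p,z]);print(yc,dy,z,(u-180)*5.5,(v-165)*5.5)
```

```text
s_far_top [ 0.5552 -0.0207  0.072 ]
s_far_bot [ 0.5592 -0.0221  0.054 ]
s_near_top [0.5563 0.0393 0.072 ]
s_near_bot [0.5577 0.0171 0.054 ]
fl [0.5538 0.1616 0.076 ]
fr [ 0.5641 -0.1739  0.076 ]
bl [0.6813 0.1667 0.076 ]
fl_bench [0.5579 0.1528 0.    ]
-0.06 -0.035 0.072 425.66361787197496 136.41203313124413
-0.06 -0.035 0.054 426.623659965143 165.37560963240355
-0.06 0.035 0.072 399.3129563451802 203.03068926329217
-0.06 0.035 0.054 400.5468957514007 232.9313015036902
-0.05 -0.035 0.072 422.0609121616071 145.52024518200813
-0.05 -0.035 0.054 423.0570994579664 174.6153090325361
-0.05 0.035 0.072 395.3216390747301 213.12137303924334
-0.05 0.035 0.054 396.59898939694006 243.15893339208492
-0.04 -0.035 0.072 418.4062576543264 154.75979203947117
-0.04 -0.035 0.054 419.4395330035328 183.98714683865597
-0.04 0.035 0.072 391.2697105486913 223.36529169279743
-0.04 0.035 0.054 392.5916484662613 253.54053928908775
-0.03 -0.035 0.072 414.6985225859893 164.13353498308322
-0.03 -0.035 0.054 415.76985855536384 193.49397806420322
-0.03 0.035 0.072 387.1557795602322 233.76596241571076
-0.03 0.035 0.054 388.5235206246027 264.0796226167369
```

Emit:
jog_arm([
  [5,6,0],
  [10,12,0],
  [15,18,0],
  [18,23,-1],
  [18,23,-1],
  [18,23,-1],
], turn=[-10,-20,-30,-40,-50,-50], grip=[0,0,0,0,0,0])

```text
time_s: 0.9
position: [0.4617, -0.3249, 0.2119]
tcp_rot: [[0.92, -0.391, -0.001], [-0.391, -0.92, 0.002], [-0.002, -0.001, -1.0]]
force: [0.2, -0.7, -0.5]
opening: 0.999
grasp_force: 0.0
```

The scene and side cameras disagree on the case's x by about 11 mm. A wrist view can settle it, starting with the blade below.

Run:
```python
from h import *
np.set_printoptions(precision=4,suppress=True)
w=snap('wrist','w2');s=snap('scene','s2');d=snap('side','d2')
p=read_state()['position'];print(p,w2px(s,p),w2px(d,p),w2px(w,p))
u,v=map(int,w2px(s,p));a=cv2.resize(s['color'][max(v-60,0):v+40,u-50:u+50],(250,250))
u,v=map(int,w2px(d,p));b=cv2.resize(d['color'][max(v-60,0):v+40,u-50:u+50],(250,250))
print(a.shape,b.shape)
cv2.imwrite('pics/m2.png',np.hstack([cv2.resize(w['color'],(667,500)),np.vstack([a,b])])[:, :800] if 0 else np.hstack([cv2.resize(w['color'],(560,420)),np.vstack([a,b])[:420,:240]]))
```

```text
[ 0.4605 -0.329   0.2125] (np.float64(143.8427044817364), np.float64(171.83648765714142)) (np.float64(305.6688398833935), np.float64(120.4783004245209)) (np.float64(286.9451858489535), np.float64(267.3638371980922))
(250, 250, 3) (250, 250, 3)
```

View pics/m2.png

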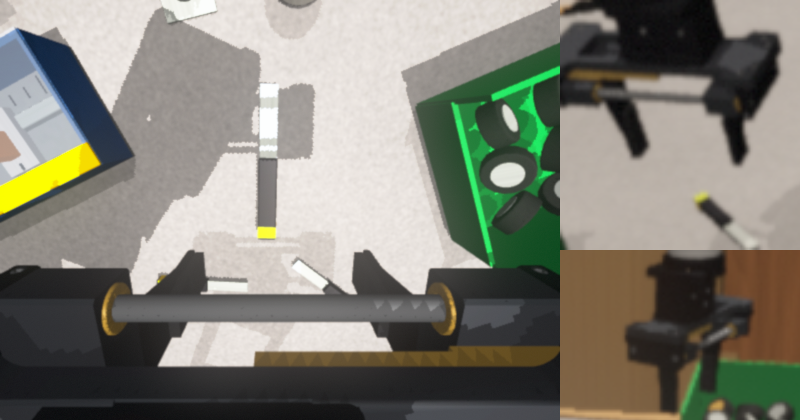

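The wrist view shows the big blade centred at columns 258–278, rows 84–239, and the case's near-right yellow corner at (101,165). The arm was still settling during the capture.

Run:
```python
from h import *
np.set_printoptions(precision=4,suppress=True)
w=load('w2');P=lambda *a:px2w(w,*a)
t,e,j=P(269,84,.0125),P(266.5,238,.022),P(267.5,158,.022);print('tip',t,'end',e,np.linalg.norm((t-e)[:2]),np.degrees(np.arctan2(*(t-e)[1::-1])),'junc',j)
print('corner top',P(101,165,.076),P(101,165,.072),'bench',P(133,156,0))
for n in('s2','d2'):
  c=load(n)
  T=np.array(c['camera_from_world'])
hs=cv2.cvtColor(w['color'],cv2.COLOR_BGR2HSV)
m=cv2.inRange(hs,(25,150,150),(35,255,255));m[:,150:]=0
q=np.argwhere(m)[:,::-1];i=q[:,0].argmax();print(q[i],q[q[:,1].argmin()],q[q[:,1].argmax()])
for f in('s1','d1'):
  c=load(f);hs=cv2.cvtColor(c['color'],cv2.COLOR_BGR2HSV);m=cv2.inRange(hs,(25,120,120),(35,255,255))
  n,l,st,ce=cv2.connectedComponentsWithStats(m)
  x,y=(290,215) if f=='s1' else (250,205)
  k=[i for i in range(1,n) if st[i,4]>150]
  for i in k:
    if abs(ce[i][0]-x)<40 and abs(ce[i][1]-y)<30:
      r=cv2.boxPoints(cv2.minAreaRect(np.argwhere(l==i)[:,::-1].astype(np.float32)));print(f,ce[i],px2w(c,*ce[i],.076),[px2w(c,*p,.076)[:2] for p in r])
```

```text
tip [ 0.5776 -0.3617  0.0125] end [ 0.416  -0.2884  0.022 ] 0.17749215845900637 -24.404204105237834 junc [ 0.5056 -0.3288  0.022 ]
corner top [ 0.5678 -0.1806  0.076 ] [ 0.5682 -0.1783  0.072 ] bench [ 0.5694 -0.1776  0.    ]
[ 99 162] [ 85 143] [  0 214]
s1 [286.6993 223.2938] [ 0.579  -0.0243  0.076 ] [array([ 0.5706, -0.1812]), array([0.5611, 0.1614]), array([0.5862, 0.1549]), array([ 0.5939, -0.1811])]
d1 [246.7565 211.323 ] [0.5723 0.0219 0.076 ] [array([0.581 , 0.1583]), array([ 0.596 , -0.1886]), array([ 0.5646, -0.1707]), array([0.557 , 0.1678])]
```

The wrist view gives the corner as (0.568,-0.180), between the other two, so I take the front edge's midpoint as ≈(0.5645,-0.009), yaw ≈1.5° and slot y ≈0.008. Blade origin ≈(0.469,-0.3125), yaw -24°. Grasping 15 mm ahead of the origin.

Emit:
jog_arm([
  [2.2,0.95,-5],
  [2.2,0.95,-10],
  [2.2,0.95,-15],
  [2.2,0.95,-18],
  [2.2,0.95,-20],
  [2.2,0.95,-20.9],
  [2.2,0.95,-20.9],
  [2.2,0.95,-20.9],
  [2.2,0.95,-20.9],
  [2.2,0.95,-20.9],
  [2.2,0.95,-20.9],
  [2.2,0.95,-20.9],
], turn=[-0.7,-0.7,-0.7,-0.7,-0.7,-0.7,-0.7,-0.7,-0.7,-0.7,-0.7,-0.7], grip=[0,0,0,0,0,0,0,1,1,1,1,1])

```text
time_s: 2.55
position: [0.4828, -0.3188, 0.0037]
tcp_rot: [[0.914, -0.407, 0.0], [-0.407, -0.914, -0.0], [0.0, 0.0, -1.0]]
force: [1.2, -0.3, 0.4]
opening: 0.517
grasp_force: 0.0
```

Emit:
jog_arm([
  [0,0,0],
  [0,0,0],
  [0,0,0],
  [0,0,0],
  [0,0,2],
  [0,0,5],
  [0,0,9],
  [-1,3,12],
  [-2,6,12],
], turn=[0,0,0,0,0,0,0,5,10], grip=[1,1,1,1,1,1,1,1,1])

```text
time_s: 3.68
position: [0.4639, -0.2596, 0.1259]
tcp_rot: [[0.971, -0.24, 0.004], [-0.24, -0.971, -0.004], [0.005, 0.003, -1.0]]
force: [0.4, 0.7, -1.2]
opening: 0.248
grasp_force: 30.0
```

Emit:
jog_arm([
  [-1,5,0],
  [-2,10,0],
  [-3,15,0],
  [-3.3,20,0],
  [-3.3,24,0],
  [-3.3,26.4,0],
  [-3.3,26.4,-3],
  [-3.3,26.4,-3],
  [-3.3,26.4,-3],
], turn=[5,10,15.5,15.5,15.5,15.5,15.5,15.5,15.5], grip=[1,1,1,1,1,1,1,1,1])

```text
time_s: 4.8
position: [0.4299, 0.0049, 0.0939]
tcp_rot: [[1.0, 0.025, 0.0], [0.025, -1.0, -0.0], [0.0, 0.0, -1.0]]
force: [-0.1, 0.6, -1.0]
opening: 0.249
grasp_force: 30.0
```

Run:
```python
from h import *
w=snap('wrist','w3');s=snap('scene','s3');d=snap('side','d3')
st=read_state();p=st['position'];print(p,st['tcp_rot'],st['force'])
D=cv2.resize(d['color'][100:240,180:340],None,fx=3,fy=3,interpolation=cv2.INTER_CUBIC)
W=cv2.resize(w['color'][0:260,140:420],(320,297))
S=cv2.resize(s['color'][150:270,200:340],(320,274))[:123]
cv2.imwrite('pics/m3.png',np.hstack([D,np.vstack([W,S])]))
```

```text
[0.43032762 0.00462349 0.09424167] [[ 9.99681055e-01  2.52055083e-02  1.57163649e-03]
 [ 2.52061585e-02 -9.99682196e-01 -3.95261919e-04]
 [ 1.56117424e-03  4.34750771e-04 -9.99998687e-01]] [-1.18426766  0.01017743 -0.56199455]
```

View pics/m3.png

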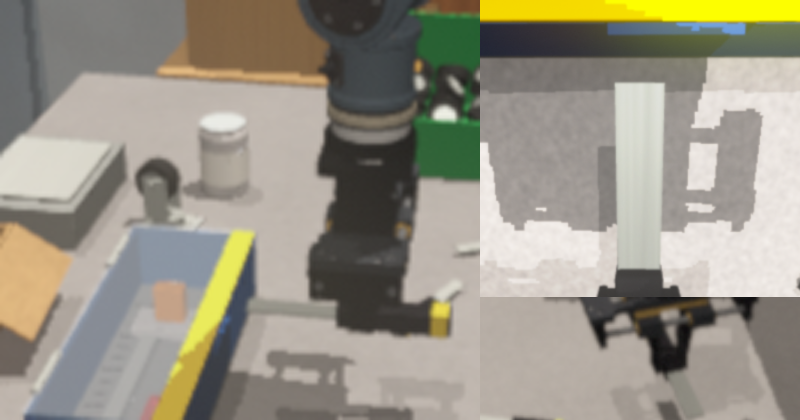

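The wrist view shows the slot clearly (crop columns 608–745), the blade straight, and the tip just short of the lip. I'll convert these to positions.

Run:
```python
from h import *
w=load('w3');np.set_printoptions(precision=4,suppress=True)
P=lambda u,v,z:px2w(w,140+(u-480)*.875,v*260/297,z)
for n,a in dict(sl=(608,30,.064),sr=(745,30,.064),lip=(676,22,.074),wallbase=(676,57,0),tip=(640,83,.1012),tipl=(615,83,.1012),tipr=(664,83,.1012),junc=(640,270,.101)).items(): print(n,P(*a))
c=load('d3');Q=lambda u,v,z:px2w(c,180+u/3,100+v/3,z)
# tip height / junction height from side (x known-> use y=0.007 plane)
T=np.array(c['camera_from_world']);o=-T[:3,:3].T@T[:3,3]
for n,u,v in(('tip edge',250,306),('junc',338,311),('end',450,316)):
  q=Q(u,v,0);k=(.015-o[1])/(q[1]-o[1]);print(n,o+k*(q-o))
```

```text
sl [0.5627 0.0234 0.064 ]
sr [ 0.5645 -0.0431  0.064 ]
lip [ 0.5642 -0.0085  0.074 ]
wallbase [ 0.5648 -0.0162  0.    ]
tip [0.5345 0.0073 0.1012]
tipl [0.5342 0.0175 0.1012]
tipr [ 0.5347 -0.0025  0.1012]
junc [0.4527 0.005  0.101 ]
tip edge [0.5276 0.015  0.1059]
junc [0.4493 0.015  0.1092]
end [0.3527 0.015  0.1145]
```

Slot centre is at (0.564,-0.010) and the tip at (0.5345,0.007). Shift y -1.75 cm, lower 3.7 cm, then insert 5.5 cm.

Emit:
jog_arm([
  [0,-1.75,-2],
  [0,-1.75,-3.7],
  [0,-1.75,-3.7],
  [1.5,-1.7,-3.7],
  [2.5,-1.7,-3.7],
  [3.5,-1.65,-3.7],
  [4.5,-1.65,-3.7],
  [5.5,-1.6,-3.7],
  [5.5,-1.6,-3.7],
], turn=[0,0,0,0,0,0,0,0,0], grip=[1,1,1,1,1,1,1,1,1])

```text
time_s: 6.08
position: [0.4859, -0.011, 0.0566]
tcp_rot: [[1.0, 0.026, 0.001], [0.026, -1.0, -0.0], [0.001, 0.0, -1.0]]
force: [-0.5, 0.3, -0.2]
opening: 0.246
grasp_force: 30.0
```

Run:
```python
from h import *
w=snap('wrist','w4');d=snap('side','d4')
st=read_state();print(st['position'],st['force'],st['moment'])
D=cv2.resize(d['color'][130:240,180:310],None,fx=4,fy=4,interpolation=cv2.INTER_CUBIC)[:420]
W=cv2.resize(w['color'][0:260,140:420],(280,260))
cv2.imwrite('pics/m4.png',np.hstack([D,np.vstack([W,np.zeros((160,280,3),np.uint8)])]))
```

```text
[ 0.48427121 -0.01072116  0.05638756] [-0.99477469  0.56511218 -0.88353908] [ 0.03530372  0.03782399 -0.02988522]
```

View pics/m4.png

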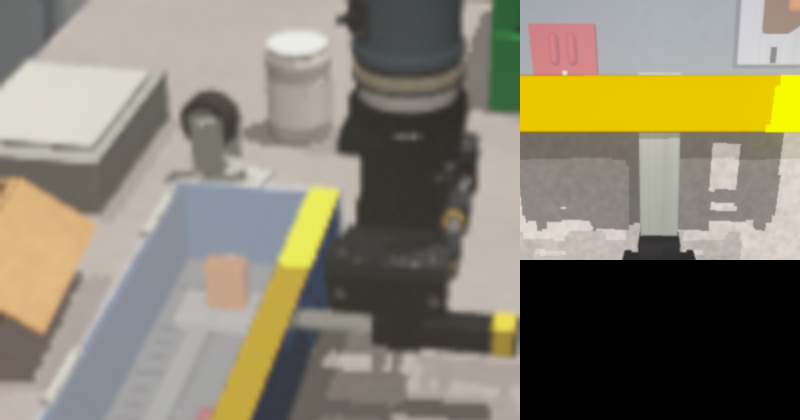

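The blade is in under the lip, with the tip just past the lip's rear edge and no contact force. I'll lift along the hinge arc (r ≈0.105, hinge at x≈0.694, z 0.074).

Emit:
jog_arm([
  [0,0,0.75],
  [0.1,0,1.7],
  [0.2,0,2.6],
  [0.3,0,3.5],
  [0.6,0,4.4],
  [0.9,0,5.2],
  [1.2,0,6.05],
  [1.7,0,6.8],
  [2.3,0,7.6],
  [2.8,0,8.3],
  [2.8,0,8.3],
], turn=[0,0,0,0,0,0,0,0,0,0,0], grip=[1,1,1,1,1,1,1,1,1,1,1])

```text
time_s: 7.55
position: [0.5143, -0.0113, 0.1404]
tcp_rot: [[1.0, 0.026, 0.003], [0.026, -1.0, -0.001], [0.003, 0.001, -1.0]]
force: [-0.9, -0.0, -0.1]
opening: 0.252
grasp_force: 30.0
```

Run:
```python
from h import *
w=snap('wrist','w5');d=snap('side','d5')
st=read_state();print(st['position'],st['force'],st['moment'])
D=cv2.resize(d['color'][110:240,180:310],None,fx=3.5,fy=3.5,interpolation=cv2.INTER_CUBIC)
W=cv2.resize(w['color'][0:260,140:420],(280,260))
cv2.imwrite('pics/m5.png',np.hstack([D,np.vstack([W,np.zeros((195,280,3),np.uint8)])]))
```

```text
[ 0.51335563 -0.0111293   0.13980741] [-0.37782943  0.10280376 -0.40214246] [0.07104543 0.03405982 0.0176648 ]
```

View pics/m5.png

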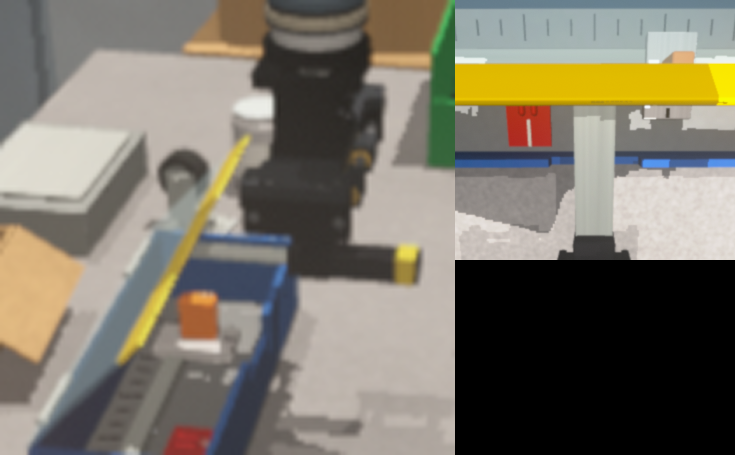

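The cover is opening, at roughly 50°, and the blade is steady. I'll continue past upright.

Emit:
jog_arm([
  [1,0,0.9],
  [2.1,0,1.7],
  [3.3,0,2.3],
  [4.6,0.1,2.85],
  [6,0.1,3.1],
  [7.3,0.1,3.3],
  [8.3,0.1,3.3],
  [9.2,0.1,3.2],
  [9.8,0.1,3.2],
  [9.8,0.1,3.2],
], turn=[0,0,0,0,0,0,0,0,0,0], grip=[1,1,1,1,1,1,1,1,1,1])

```text
time_s: 8.9
position: [0.6113, -0.0101, 0.1714]
tcp_rot: [[1.0, 0.026, 0.001], [0.026, -1.0, -0.0], [0.001, 0.0, -1.0]]
force: [-0.5, -0.5, -0.3]
opening: 0.252
grasp_force: 30.0
```

Run:
```python
from h import *
w=snap('wrist','w6');d=snap('side','d6')
st=read_state();print(st['position'],st['force'],st['moment'])
D=cv2.resize(d['color'][110:250,170:310],None,fx=3,fy=3,interpolation=cv2.INTER_CUBIC)
W=cv2.resize(w['color'][0:260,100:460],(360,260))
cv2.imwrite('pics/m6.png',np.hstack([D,np.vstack([W,np.zeros((160,360,3),np.uint8)])]))
```

```text
[ 0.61084959 -0.01004478  0.1715593 ] [ 0.44954093 -0.65092645 -0.72246049] [ 0.04595012  0.033569   -0.00428781]
```

View pics/m6.png

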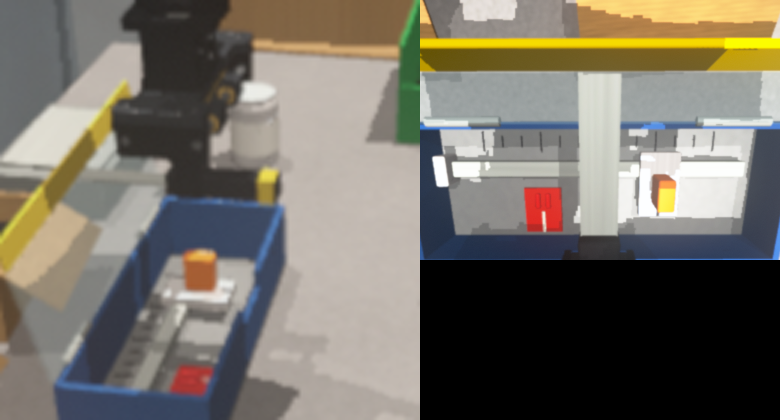

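The cover leans back (yellow lip at rows 38–70) and the inside is in plain view: grip at (666,195), white line at (544,222). Checking the cover angle and measuring the grip and notch from this picture.

Run:
```python
from h import *
np.set_printoptions(precision=4,suppress=True)
w=load('w6');P=lambda x,y,z:px2w(w,100+x-420,y,z)
T=np.array(w['camera_from_world']);o=-T[:3,:3].T@T[:3,3];print('cam',o)
print('backwall top outer',P(600,126,.072),P(480,127,.072))
print('white',P(544,212,.01),P(544,231,.01),'plate',P(525,188,.01),P(562,188,.01),P(525,231,.01),P(562,231,.01))
print('grip top?',P(658,180,.068),P(676,180,.068),P(658,213,.068),P(676,213,.068))
for hx in(.690,.694,.698):
  for a in(80,85,90,95,100,105): 
    t=np.radians(a);q=[w2px(w,[hx-r*np.cos(t),-.01,.074+r*np.sin(t)])[1] for r in(.13,.106)];print(hx,a,q,end=' ')
  print()
cv2.imwrite('pics/c6.png',cv2.resize(w['color'][160:240,190:370],None,fx=4.4,fy=4.4,interpolation=cv2.INTER_CUBIC))
```

```text
cam [ 0.6943 -0.0073  0.3342]
backwall top outer [ 0.6905 -0.009   0.072 ] [0.687  0.0901 0.072 ]
white [0.5963 0.0501 0.01  ] [0.5739 0.0507 0.01  ] plate [0.6229 0.07   0.01  ] [0.624  0.0299 0.01  ] [0.5733 0.0722 0.01  ] [0.5744 0.0304 0.01  ]
grip top? [ 0.646  -0.0615  0.068 ] [ 0.6465 -0.0774  0.068 ] [ 0.6157 -0.0641  0.068 ] [ 0.6161 -0.0805  0.068 ]
0.69 80 [np.float64(185.071665044407), np.float64(167.75062938051906)] 0.69 85 [np.float64(159.72821027784948), np.float64(149.67140066084193)] 0.69 90 [np.float64(132.15724436624964), np.float64(130.4480293000713)] 0.69 95 [np.float64(102.99606831615895), np.float64(110.45694645848731)] 0.69 100 [np.float64(73.0514000922206), np.float64(90.13903537205209)] 0.69 105 [np.float64(43.24706018517014), np.float64(69.97642923466637)] 
0.694 80 [np.float64(176.0549202371239), np.float64(159.8477632377144)] 0.694 85 [np.float64(150.14469884845428), np.float64(141.42353897198075)] 0.694 90 [np.float64(122.01732826775721), np.float64(121.87143864865054)] 0.694 95 [np.float64(92.33241816624701), np.float64(101.57854405217742)] 0.694 100 [np.float64(61.92146564317491), np.float64(80.99669564018623)] 0.694 105 [np.float64(31.733071613665857), np.float64(60.6184155377087)] 
0.698 80 [np.float64(166.8763793013668), np.float64(151.82284546875638)] 0.698 85 [np.float64(140.38280962330344), np.float64(133.0450012573125)] 0.698 90 [np.float64(111.6828251266007), np.float64(113.15606644063878)] 0.698 95 [np.float64(81.45923871416744), np.float64(92.554132683049)] 0.698 100 [np.float64(50.56931243663723), np.float64(71.70235980679064)] 0.698 105 [np.float64(19.987378060074064), np.float64(51.10398666076952)]
```

View pics/c6.png

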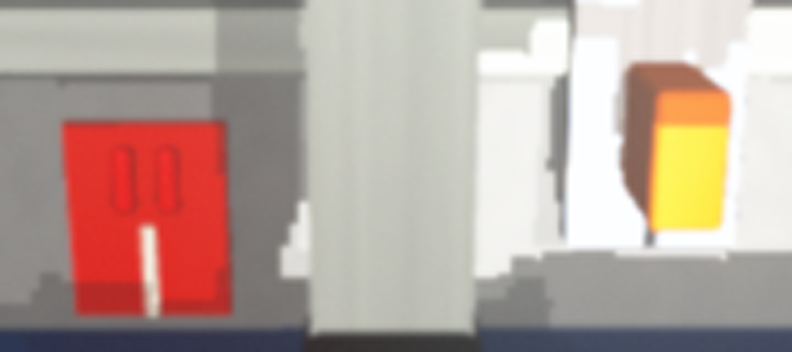

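The cover is at about 103°, the notch at y≈0.0505 and the grip at ≈(0.631,-0.071). Now I retreat and lay the blade back where it was.

Emit:
jog_arm([
  [-3,0,0],
  [-8,-0.2,0],
  [-12.8,-2,0],
  [-12.8,-7,0],
  [-12.8,-12,0],
  [-12.8,-17,0],
  [-12.8,-22,0],
  [-12.8,-27,-2],
  [-12.8,-30.8,-6],
  [-12.8,-30.8,-10],
  [-12.8,-30.8,-13],
  [-12.8,-30.8,-13],
], turn=[0,0,0,-5,-12,-20,-25.5,-25.5,-25.5,-25.5,-25.5,-25.5], grip=[1,1,1,1,1,1,1,1,1,1,1,1])

```text
time_s: 10.5
position: [0.4812, -0.3168, 0.0396]
tcp_rot: [[0.913, -0.407, -0.004], [-0.407, -0.913, 0.004], [-0.005, -0.002, -1.0]]
force: [0.3, 0.5, 0.7]
opening: 0.25
grasp_force: 30.0
```

Emit:
jog_arm([
  [0,0,-1.2],
  [0,0,-2.4],
  [0,0,-3.2],
  [0,0,-3.7],
  [0,0,-3.75],
  [0,0,-3.75],
  [0,0,-3.75],
], turn=[0,0,0,0,0,0,0], grip=[1,1,1,1,1,1,1])

```text
time_s: 11.38
position: [0.4829, -0.318, 0.0043]
tcp_rot: [[0.913, -0.407, 0.0], [-0.407, -0.913, -0.0], [0.001, 0.0, -1.0]]
force: [0.0, 0.0, -0.2]
opening: 0.249
grasp_force: 30.0
```

Emit:
jog_arm([
  [0,0,0],
  [0,0,0],
  [0,0,0],
  [0,0,0],
  [0,0,4],
  [0,0,9],
  [0,0,14],
  [0,0,19],
  [0,3,19.5],
  [0,6,19.5],
  [0,9,19.5],
  [0,12,19.5],
], turn=[0,0,0,0,0,0,0,10,20,30,40,50], grip=[0,0,0,0,0,0,0,0,0,0,0,0])

```text
time_s: 12.88
position: [0.4825, -0.1968, 0.1991]
tcp_rot: [[0.896, 0.443, 0.0], [0.443, -0.896, 0.0], [0.0, -0.0, -1.0]]
force: [0.2, 0.0, -0.5]
opening: 1.002
grasp_force: 0.0
```

Emit:
jog_arm([
  [0,2,0],
  [0,4,0],
  [0,6,0],
  [0,8,0],
  [0,10,0],
  [0,12,0],
  [0,12.7,0],
  [0,12.7,0],
  [0,12.7,0],
  [0,12.7,0],
  [0,12.7,0],
  [0,12.7,0],
], turn=[10,20,30,40,50,60,70,80,90,100,110,120], grip=[0,0,0,0,0,0,0,0,0,0,0,0])

```text
time_s: 14.38
position: [0.4825, -0.0708, 0.1991]
tcp_rot: [[-0.832, 0.555, -0.0], [0.555, 0.832, 0.0], [0.0, -0.0, -1.0]]
force: [0.3, 0.0, -0.7]
opening: 1.002
grasp_force: 0.0
```

Emit:
jog_arm([
  [0,0,0],
  [2,0,0],
  [5,0,0],
  [8,0,0],
  [11,0,0],
  [13.5,0,0],
  [14.8,0,0],
  [14.8,0,0],
  [14.8,0,0],
], turn=[10,20,30,35.5,35.5,35.5,35.5,35.5,35.5], grip=[0,0,0,0,0,0,0,0,0])

```text
time_s: 15.5
position: [0.6295, -0.0707, 0.1988]
tcp_rot: [[-1.0, -0.026, -0.002], [-0.026, 1.0, 0.0], [0.002, 0.0, -1.0]]
force: [-0.2, 0.1, -0.4]
opening: 1.001
grasp_force: 0.0
```

Run:
```python
from h import *
w=snap('wrist','w7');s=snap('scene','s7')
st=read_state();print(st['position'],st['tcp_rot'],st['force'])
S=cv2.resize(s['color'][150:300,130:400],(400,222))
S=np.vstack([S,cv2.resize(capture('side')['color'][80:250,150:340],(400,358))])[:420]
cv2.imwrite('pics/m7.png',np.hstack([w['color'][:,80:480],S]))
```

```text
[ 0.62967648 -0.07078892  0.19906716] [[-9.99666764e-01 -2.57927034e-02 -1.04724604e-03]
 [-2.57929112e-02  9.99667290e-01  1.85435976e-04]
 [ 1.04211472e-03  2.12385706e-04 -9.99999434e-01]] [ 0.81374789 -0.13787367  0.72656033]
```

View pics/m7.png

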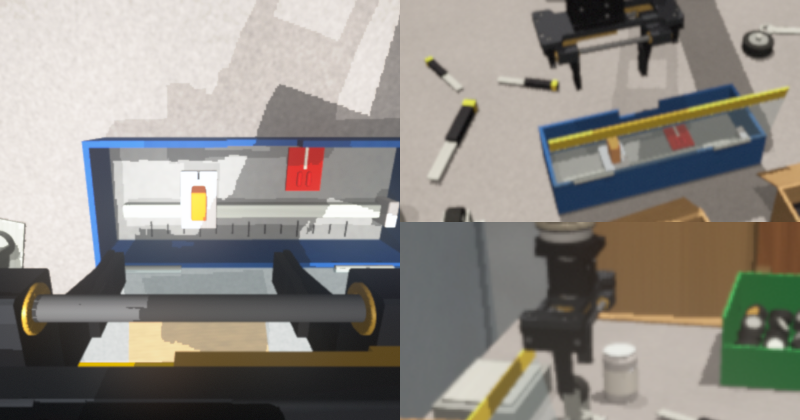

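The blade lies flat where it was, the cover leans past upright, and the grip top is at (198,207) with the white line at column 306 of the wrist view. I've now viewed 11 pictures, one over the limit, so I'll use only numbers from here.

Run:
```python
from h import *
np.set_printoptions(precision=4,suppress=True)
w=load('w7');P=lambda x,y,z:px2w(w,80+x,y,z)
hs=cv2.cvtColor(w['color'],cv2.COLOR_BGR2HSV)
sub=np.zeros(hs.shape[:2],np.uint8);sub[175:235,255:300]=255
m=cv2.inRange(hs,(18,150,200),(32,255,255))&sub;q=np.argwhere(m)[:,::-1]
print('grip',q.min(0),q.max(0),px2w(w,*((q.min(0)+q.max(0)+0)/2),.068))
m=(cv2.inRange(hs,(0,150,120),(8,255,255))|cv2.inRange(hs,(172,150,120),(180,255,255)));m[:140]=0;m[200:]=0;m[:,:350]=0;m[:,430:]=0
q=np.argwhere(m)[:,::-1];r=cv2.minAreaRect(q.astype(np.float32));print('plate',r,px2w(w,*r[0],.01),[px2w(w,*p,.01)[:2] for p in cv2.boxPoints(r)])
for y in(152,160,166): 
  row=w['color'][y,375:398].astype(int); x=375+np.where(row[:,0]>130)[0]; print('line',y,x.min() if len(x) else None,x.max() if len(x) else None, px2w(w,x.mean(),y,.01) if len(x) else '')
```

```text
grip [272 193] [285 219] [ 0.6301 -0.0701  0.068 ]
plate ((384.37933349609375, 168.9482879638672), (34.62997055053711, 44.84455871582031), 4.763641834259033) [0.5986 0.0512 0.01  ] [array([0.6237, 0.0319]), array([0.5723, 0.0304]), array([0.5744, 0.0698]), array([0.6261, 0.0731])]
line 152 386 387 [0.5793 0.0511 0.01  ]
line 160 385 386 [0.5883 0.0512 0.01  ]
line 166 384 386 [0.5952 0.0515 0.01  ]
```

The notch is at y ≈0.052 (at the grip's x) and the grip at (0.630,-0.0705), which is where the TCP is. I'll descend and grip.

Emit:
jog_arm([
  [0,0,-5],
  [0,0,-9],
  [0,0,-12],
  [0,0,-14],
  [0,0,-15.5],
  [0,0,-16.2],
  [0,0,-16.2],
  [0,0,-16.2],
  [0,0,-16.2],
  [0,0,-16.2],
  [0,0,-16.2],
  [0,0,-16.2],
], turn=[0,0,0,0,0,0,0,0,0,0,0,0], grip=[0,0,0,0,0,0,0,0.6,1,1,1,1])

```text
time_s: 17.15
position: [0.6308, -0.0709, 0.0371]
tcp_rot: [[-1.0, -0.026, 0.0], [-0.026, 1.0, -0.0], [-0.0, -0.0, -1.0]]
force: [0.4, 0.1, -0.1]
opening: 0.517
grasp_force: 0.0
```

Emit:
jog_arm([
  [0,0,0],
  [0,0,0],
  [0,0,0],
  [0,0,0],
], turn=[0,0,0,0], grip=[1,1,1,1])

```text
time_s: 17.65
position: [0.6307, -0.0709, 0.037]
tcp_rot: [[-1.0, -0.026, 0.0], [-0.026, 1.0, -0.0], [-0.0, -0.0, -1.0]]
force: [-0.6, 0.5, -0.2]
opening: 0.181
grasp_force: 30.0
```

Holding the 16 mm grip. I'll slide to ~17 mm short of the notch.

Emit:
jog_arm([
  [0,0.7,0],
  [-0.05,2,0],
  [-0.1,3.5,0],
  [-0.13,5,0],
  [-0.17,6.5,0],
  [-0.22,8,0],
  [-0.26,9.5,0],
  [-0.3,10.3,0],
  [-0.3,10.6,0],
  [-0.3,10.6,0],
], turn=[0,0,0,0,0,0,0,0,0,0], grip=[1,1,1,1,1,1,1,1,1,1])

```text
time_s: 18.9
position: [0.6278, 0.0358, 0.037]
tcp_rot: [[-1.0, -0.026, 0.0], [-0.026, 1.0, 0.001], [-0.0, 0.001, -1.0]]
force: [1.0, 2.5, -1.0]
opening: 0.181
grasp_force: 30.0
```

Emit:
jog_arm([
  [-0.01,0.2,0],
  [-0.01,0.4,0],
  [-0.01,0.6,0],
  [-0.01,0.6,0],
], turn=[0,0,0,0], grip=[1,1,1,1])

```text
time_s: 19.4
position: [0.6277, 0.0411, 0.037]
tcp_rot: [[-1.0, -0.026, 0.0], [-0.026, 1.0, 0.0], [-0.0, 0.0, -1.0]]
force: [0.6, -0.2, -1.4]
opening: 0.183
grasp_force: 30.0
```

Emit:
jog_arm([
  [-0.01,0.1,0],
  [-0.01,0.2,0],
  [-0.01,0.2,0],
], turn=[0,0,0], grip=[1,1,1])

```text
time_s: 19.77
position: [0.6277, 0.0421, 0.0371]
tcp_rot: [[-1.0, -0.026, 0.0], [-0.026, 1.0, -0.002], [-0.0, -0.002, -1.0]]
force: [0.8, -5.4, -1.9]
opening: 0.182
grasp_force: 30.0
```

Emit:
jog_arm([
  [0,0.1,0],
  [0,0.2,0],
  [0,0.2,0],
], turn=[0,0,0], grip=[1,1,1])

```text
time_s: 20.15
position: [0.6277, 0.0426, 0.037]
tcp_rot: [[-1.0, -0.027, -0.0], [-0.027, 1.0, -0.003], [0.0, -0.003, -1.0]]
force: [0.8, -8.8, -1.6]
opening: 0.182
grasp_force: 30.0
```

Emit:
jog_arm([
  [0,0.1,0],
  [0,0.1,0],
  [0,0.1,0],
], turn=[0,0,0], grip=[1,1,1])

```text
time_s: 20.52
position: [0.6276, 0.0428, 0.037]
tcp_rot: [[-1.0, -0.027, -0.0], [-0.027, 1.0, -0.005], [0.0, -0.005, -1.0]]
force: [-0.1, -11.3, -2.0]
opening: 0.178
grasp_force: 30.0
```

Emit:
jog_arm([
  [0,0.1,0],
  [0,0.1,0],
  [0,0.1,0],
], turn=[0,0,0], grip=[1,1,1])

```text
time_s: 20.9
position: [0.6276, 0.0453, 0.037]
tcp_rot: [[-1.0, -0.026, -0.0], [-0.026, 1.0, -0.002], [0.0, -0.002, -1.0]]
force: [0.2, -5.6, -1.6]
opening: 0.181
grasp_force: 30.0
```

Emit:
jog_arm([
  [0,0.1,0],
  [0,0.1,0],
  [0,0.1,0],
], turn=[0,0,0], grip=[1,1,1])

```text
time_s: 21.28
position: [0.6275, 0.0481, 0.0371]
tcp_rot: [[-1.0, -0.026, -0.0], [-0.026, 1.0, -0.0], [0.0, -0.0, -1.0]]
force: [0.8, -3.2, -2.4]
opening: 0.18
grasp_force: 30.0
```

Emit:
jog_arm([
  [0,0.1,0],
  [0,0.1,0],
  [0,0.1,0],
], turn=[0,0,0], grip=[1,1,1])

```text
time_s: 21.65
position: [0.6274, 0.0501, 0.037]
tcp_rot: [[-1.0, -0.026, -0.0], [-0.026, 1.0, 0.001], [0.0, 0.001, -1.0]]
force: [1.3, 2.4, -1.7]
opening: 0.179
grasp_force: 30.0
```

Run:
```python
from h import *
np.set_printoptions(precision=4,suppress=True)
w=snap('wrist','w8');st=read_state();print(st['position'],st['force'])
hs=cv2.cvtColor(w['color'],cv2.COLOR_BGR2HSV)
m=(cv2.inRange(hs,(0,150,90),(8,255,255))|cv2.inRange(hs,(172,150,90),(180,255,255)))
n,l,s,ce=cv2.connectedComponentsWithStats(m)
for i in range(1,n):
  if s[i,4]>60: print(s[i],ce[i])
p=st['position']
for x in(.577,.583,.589,.595): print(x,w2px(w,[x,.0511-(.59-x)*.028,.010]))
k=max(range(1,n),key=lambda i:s[i,4] if 200<ce[i][0]<360 else 0);x,y,a,b,_=s[k]
for v in range(y,y+b,3):
  row=m[v,x:x+a]>0; xs=np.where(row)[0]
  if len(xs)<4: continue
  g=[i for i in range(xs[0],xs[-1]) if not row[i]]
  print(v,'red',xs[0]+x,xs[-1]+x,'gap',(g[0]+x,g[-1]+x,px2w(w,x+np.mean(g),v,.01)) if g else '',px2w(w,x+xs[0],v,.01)[:2],px2w(w,x+xs[-1]+1,v,.01)[:2])
```

```text
[0.6274 0.0502 0.037 ] [ 1.0877  1.8785 -1.3268]
[ 250  177   62   31 1704] [280.6467 192.0904]
0.577 (np.float64(280.7331061831723), np.float64(171.8790742929574))
0.583 (np.float64(280.72183983397423), np.float64(181.3662085992021))
0.589 (np.float64(280.7107824170984), np.float64(190.67740578799604))
0.595 (np.float64(280.69992817402436), np.float64(199.81751497736954))
177 red 257 311 gap (np.int32(258), np.int32(284), array([0.5803, 0.0472, 0.01  ])) [0.5806 0.0359] [0.5797 0.0705]
180 red 250 311 gap (np.int32(277), np.int32(283), array([0.5821, 0.0504, 0.01  ])) [0.5826 0.0315] [0.5816 0.0706]
183 red 250 311 gap (np.int32(277), np.int32(283), array([0.5841, 0.0505, 0.01  ])) [0.5846 0.0315] [0.5835 0.0707]
186 red 250 311 gap (np.int32(277), np.int32(283), array([0.586 , 0.0505, 0.01  ])) [0.5865 0.0315] [0.5854 0.0708]
189 red 250 311 gap (np.int32(278), np.int32(283), array([0.5879, 0.0509, 0.01  ])) [0.5884 0.0315] [0.5874 0.0709]
192 red 250 311 gap (np.int32(278), np.int32(283), array([0.5899, 0.051 , 0.01  ])) [0.5904 0.0315] [0.5893 0.071 ]
195 red 250 311 gap (np.int32(277), np.int32(283), array([0.5918, 0.0507, 0.01  ])) [0.5924 0.0315] [0.5913 0.0712]
198 red 250 311 gap (np.int32(278), np.int32(283), array([0.5938, 0.0511, 0.01  ])) [0.5943 0.0315] [0.5933 0.0713]
201 red 250 311 gap (np.int32(278), np.int32(283), array([0.5958, 0.0511, 0.01  ])) [0.5963 0.0315] [0.5952 0.0714]
204 red 251 310 gap (np.int32(278), np.int32(283), array([0.5978, 0.0512, 0.01  ])) [0.5983 0.0322] [0.5973 0.0709]
207 red 251 310 gap (np.int32(275), np.int32(287), array([0.5998, 0.0516, 0.01  ])) [0.6003 0.0322] [0.5993 0.071 ]
```

The line puts the notch at y≈0.0515 and the force profile at ≈0.050–0.051; the jaw is at 0.0502. One more 1.5 mm nudge.

Emit:
jog_arm([
  [0,0.1,0],
  [0,0.15,0],
  [0,0.15,0],
  [0,0.15,0],
  [0,0.15,0],
  [0,0.15,0],
], turn=[0,0,0,0,0,0], grip=[1,1,1,1,1,1])

```text
time_s: 22.45
position: [0.6274, 0.0505, 0.037]
tcp_rot: [[-1.0, -0.026, -0.0], [-0.026, 1.0, -0.0], [0.0, -0.0, -1.0]]
force: [-0.2, -1.1, -1.6]
opening: 0.179
grasp_force: 30.0
```

Run:
```python
from h import *
np.set_printoptions(precision=4,suppress=True)
w=snap('wrist','w9');d=snap('side','d9');st=read_state();print(st['position'],st['force'],st['grasp_force'],st['opening'])
# grip y relative to pads & jaw block white area: orange centre columns vs projected grip
hs=cv2.cvtColor(w['color'],cv2.COLOR_BGR2HSV);m=cv2.inRange(hs,(5,140,120),(24,255,255))
n,l,s,ce=cv2.connectedComponentsWithStats(m)
for i in range(1,n):
  if s[i,4]>40: print('orange',s[i],ce[i])
p=st['position']
print('proj grip front face',[w2px(w,[p[0]-.015,p[1]+dy,.049]) for dy in(-.008,.008)])
# cover lip in side view
hs=cv2.cvtColor(d['color'],cv2.COLOR_BGR2HSV);m=cv2.inRange(hs,(25,120,90),(35,255,255))
n,l,s,ce=cv2.connectedComponentsWithStats(m)
for i in range(1,n):
  if s[i,4]>100: print('yellow',s[i],ce[i])
for a in(90,100,105): t=np.radians(a);print(a,[w2px(d,[.692-.13*np.cos(t),y,.074+.13*np.sin(t)]) for y in(.16,)])
```

```text
[0.6274 0.0505 0.037 ] [ 0.4357 -1.3944 -1.4308] 29.999883491545916 0.18040698253826257
orange [ 262  240   33   55 1628] [278.5025 268.672 ]
orange [232 289   5  46 137] [234.3358 312.3431]
orange [321 290   5  44 132] [322.6364 312.8636]
proj grip front face [(np.float64(263.4097809110723), np.float64(248.9687105469747)), (np.float64(293.16707563425337), np.float64(249.7211555143739))]
yellow [167 151  34  42 108] [180.8241 175.6667]
yellow [104 332  52  88 379] [129.4485 377.3536]
yellow [160 348 103  72 716] [230.6746 374.7137]
90 [(np.float64(178.3521365331049), np.float64(190.9799021201237))]
100 [(np.float64(169.1341273643407), np.float64(190.87540201011655))]
105 [(np.float64(164.74590679876673), np.float64(191.3889198964846))]
```

```bash
python3 -c "
from rig import *
print(hand_in())"
```

```text
the job is handed in; nothing more can be done
None
```

I handed the job in at about 22.5 s: the blade levered the cover to about 102° and is laid flat where it started, and the jaw passed the first ridge and sits about 1 mm from the estimated notch centre, grip still held. I viewed 11 pictures, one over the limit of 10.

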